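# Hold a leather tag under the spring plunger of a bench press

### The job

A brown leather tag lies ready in the nest of the small bench press. Swing the raised press arm down until it is fully shut over the tag, then push the black plunger cap on top of the arm straight down until the white band of its stem has sunk into the collar and the collar's rim is in the middle of the green band, and keep it pressed there: the program finishes while you are still holding the plunger down. Never push on to the plunger's bottom stop, and leave the spool, the stamp and the heart charm standing beside the press where they are.

Things in the scene. Friction and masses are not known exactly. Their poses are not given: they have to be found in the camera images.
- press: Bench press, fixed: grey base plate 190 (x) x 80 (y) x 14 mm, long side roughly left to right before the robot. Origin: centre of its underside, z up. White plastic nest block at x = -10 mm; hinge cheeks 76 mm high at x = +70, y = +-17 mm; rest post 59 mm high at x = -63 mm. The arm turns in the plane y = 0; shut, it points from the hinge along -x of this body.
- press_arm (a joint): Angle of the aluminium press arm (rad): 0 = fully shut (level, lying on its rest post), about 1.0 to 1.35 at the start = raised, opening lifts the handle end up and over the hinge towards +x of the press. Stiff hinge: the arm stays wherever it is left (about 2 to 4 N at the handle moves it).
- press_hinge (a point): Centre of the hinge axis, 65 mm above the worktop; the axis is parallel to the press's y.
- press_handle (a point): Centre of the black round cross handle at the arm's free end: diameter 18 mm, 56 mm long, parallel to the press's y; 185 mm from the hinge axis. 65 mm above the worktop when the arm is shut. It can be pushed shut with closed fingers on its outer side (the upper side when shut).
- press_plunger (a joint): Travel of the spring plunger into the arm (m): 0 = out, 0.015 = bottom stop; springs back when let go. 0 to 0.006 sinks the white band, to 0.011 the green band, beyond that the red. With the arm shut the push needed is about 2 N at the start, 7.5 N at 0.006, 11 N at 0.0085, 15 N at 0.011, 21 N at the stop.
- plunger_top (a point): Centre of the top of the plunger's round black cap (40 mm diameter, 12 mm thick, flat on top), 80 mm from the hinge axis; 111 mm above the worktop, axis vertical, when the arm is shut and the plunger out. The stem below (22 mm diameter) shows, from the collar (the arm's aluminium boss) upwards, bands of white 6 mm, green 5 mm, red 4 mm.
- press_foot: The plunger's brass foot, 20 mm diameter, below the arm, on its own stiff spring in the plunger. With the arm shut it hangs 3 mm above the tag and meets it at 3 mm of plunger travel. Origin on the arm's centre line.
- nest_floor (a point): Centre of the nest's floor, 24 mm above the worktop: a pocket 28 x 36 mm with walls 5 mm high.
- leather_tag: Loose brown rectangular leather tag with a small ring, 26 x 34 x 11 mm, lying in the nest under the plunger; origin at the centre of its underside.
- navy_spool: Bystander: wooden spool of navy ribbon, 49 mm diameter, 32 mm high, standing beside the press; origin at its underside.
- wood_stamp: Bystander: light wooden-handled leather stamp, 28 mm diameter, 72 mm high, standing beside the press; origin at its underside.
- heart_charm: Bystander: red heart charm, 29 x 32 x 11 mm, lying beside the press; origin at its underside.

How it is judged:
On the way, in this order (a step that is already met when the one before it is completed fails the run):
1. the press arm is fully shut (value of joint press_arm below 0.05 rad), for 0.2 s.
2. the plunger is held in the green band, its foot pressing on the tag (value of joint press_arm below 0.05 rad and value of joint press_plunger between 0.006 and 0.011 m and contact force between press_foot and leather_tag above 2 N), for 0.5 s.
At the end, for the whole second after the job is handed in: Arm shut (within 0.05 rad); the robot presses the plunger to a travel of 6 to 11 mm (collar rim in the green band), its foot on the tag with over 2 N; the tag lies in its nest (within 5 mm of its centre). Still held so when the program ends and the second after (all of step 2 and horizontal distance between leather_tag and nest_floor below 0.005 m and height (world z) of leather_tag below 0.03 m and contact force between any of the fingers, the arm and press_plunger above 2 N); the arm keeps its last pose, push and grip.
It fails at once if the plunger is pushed on to its bottom stop (travel over 14.3 mm) (value of joint press_plunger above 0.0143 m).
It fails at once if the navy spool is knocked away (moved more than 20 mm) (distance of navy_spool from where it was at the start of the episode above 0.02 m).
It fails at once if the wood stamp is knocked away (moved more than 20 mm) (distance of wood_stamp from where it was at the start of the episode above 0.02 m).
It fails at once if the heart charm is knocked away (moved more than 20 mm) (distance of heart_charm from where it was at the start of the episode above 0.02 m).
It also fails if it takes over 43 s, if anything falls off the work surface, if the arm or the gripper's body presses on something with over 40 N, if the wrist force passes 120 N, or if a joint passes its speed limit or range.

### The arm

A 7-joint arm with a two-finger parallel gripper is mounted at the origin on a cart in front of the work surface, level with it; the furniture and walls round the work are solid. World frame = base frame: x ahead of the robot, y to its left, z up, the work surface at z = 0. Lengths are in m, angles in rad, forces in N, time in s.
With the tool pointing down it reaches from about 0.425 to 1.025 m from the base axis. Payload 3.6 kg.
Tool frame: the origin (TCP) lies at the very end of the fingers, on their centre line; the grasp point (between the pads) lies env.grip_depth behind it (env.grip_depth is the distance from the TCP to the grasp point, in m); z points along the fingers, y is the direction in which the jaws open and shut (so a half turn about z gives the same grasp; the last joint's range is limited). The gripper opens to 85 mm and grips with 20 to 120 N. Pads are 22 mm wide; open, the fingers measure 114 mm over their backs; the gripper's body (76 mm by 85 mm) begins 54 mm behind the grasp point. The pads swing forward as they close: fully open they stand 13 mm farther back than shut.
Start: joints at [-1.25, 0.591, 0.048, 1.609, -0.033, 0.943, -0.034], TCP at [0.292, 0.664, 0.231] pointing down, gripper open.
Joint ranges: [-2.69, 2.69], [-0.47, 2.24], [-1.27, 1.36], [0.19, 2.51], [-1.53, 4.68], [0.08, 2.07], [-3.09, 3.09]. Speed limits (rad/s): [2.57, 2.57, 3.14, 3.14, 3.14, 3.14, 3.14].

### API

Orientations are given as [roll, pitch, yaw] about the fixed x, y, z axes, in that order (R = Rz(yaw) Ry(pitch) Rx(roll)).
In Python, from bench import env, optics gives the robot as it stands.
- The arm moves only by the tool arm_command, never from a script. Its argument "steps" is a list that holds one entry, the list of rows, each a list of 5 numbers: the shift along the world's x, y, z in mm, then the turn about the world's z in degrees, then the opening, from 0 (shut) to 1 (fully open). A call has 1 to 8 rows; each row is the pose to reach, as a shift and turn from the pose commanded when the call began; what a row does not reach only later rows make up. A row lasts 1/10 s, in which the tool goes at most 50 mm and 8.59 degrees, less where a joint would pass 70% of its speed; a pose out of reach is approached as far as the arm can. A call with a gripper value outside its range is refused whole. The fingers move at their own pace and stop on an object; the grip force is fixed at half the most. Time passes only in rows, so rows that repeat a pose let the fingers close. It gives the time, the measured TCP pose, the force and the opening at its end, in the units of the state.
- env.get_obs(): the state, without advancing time (a new reading comes with each control period).
- optics.snapshot(name): name is "scene" or "top" or "wrist"; returns the picture (480x640x3 uint8, red, green, blue); there is no depth.
- optics.camera_info(name): a dict with "camera_matrix" (3x3 intrinsics, pixels), "R" (3x3) and "t" (3): a world point X has camera coordinates R X + t. Camera axes: x right, y down, z forward; pixel columns grow to the right and rows downward; lengths in m; the calibration is good to about 2 mm. A picture is of the moment at which its call begins: read the wrist's pose just before it. camera_info takes no time and is no camera call; for the wrist camera it gives the pose at the moment of the call.
- env.job_done(): hands the job in, once; it reports no verdict.
The state is a dict: "t": time; "q": joint angles; "dq": joint speeds; "joint_efforts": joint torques, N m; "eef_pos": TCP position; "eef_rot": TCP orientation; "ft_force": force on the tool from outside, world axes, zero at the start; "moment": the same for the moment, N m; "opening": opening from 0.0 (shut) to 1.0 (fully open).
Only numpy, scipy, OpenCV 4.12 (cv2) and the standard library are available. Lean on these libraries where they do the work, as an engineer would, in place of code of your own. Each camera call takes 0.05 s, during which the arm holds its last target.

## Working session

There is one attempt and no reset: what is moved stays moved. The work goes in short steps, Python scripts to look and compute and a tool call to move; the robot and the scene stay as the last step left them, time stands still between calls to the robot, and variables do not carry over. Pictures are saved under pics/ and viewed, and the job is handed in when it is done.

Besides the shell and the picture viewer there is one more tool, called after "Emit:" by a JSON object that holds its "op" and its "data". arm_command: Moves the arm, as the interface text tells. Its arguments: {"type":"object","properties":{"steps":{"type":"array"}},"required":["steps"]}

```bash
mkdir -p pics
python3 - <<'E'
from bench import env, optics
import cv2
o=env.get_obs(); print(o['t'],o['eef_pos'],o['eef_rot'],o['opening'],o['ft_force'],env.grip_depth)
for n in ["scene","top"]:
    cv2.imwrite(f"pics/{n}0.png",optics.snapshot(n)[:,:,::-1])
    c=optics.camera_info(n); print(n,c['camera_matrix'].tolist(),c['R'].round(4).tolist(),c['t'].round(4).tolist())
E
```

```text
0.0 [0.29116825 0.66304758 0.23012303] [-3.13932698e+00  8.91293813e-05  2.72788287e+00] 1.001617817277159 [ 0.10286182  0.1637497  -0.48365675] 0.0187
scene [[590.9477200323468, 0.0, 326.32793536142276], [0.0, 590.9477200323468, 232.99980980875654], [0.0, 0.0, 1.0]] [[0.6044, -0.7966, -0.0106], [-0.5334, -0.3947, -0.7481], [0.5918, 0.4578, -0.6635]] [-0.2157, 0.3481, 0.6089]
top [[456.74015580548155, 0.0, 319.87956095632927], [0.0, 456.74015580548155, 237.192890145438], [0.0, 0.0, 1.0]] [[-0.0198, -0.9995, 0.025], [-0.9952, 0.0173, -0.0958], [0.0953, -0.0267, -0.9951]] [0.1035, 0.4933, 0.8947]
```

View pics/scene0.png

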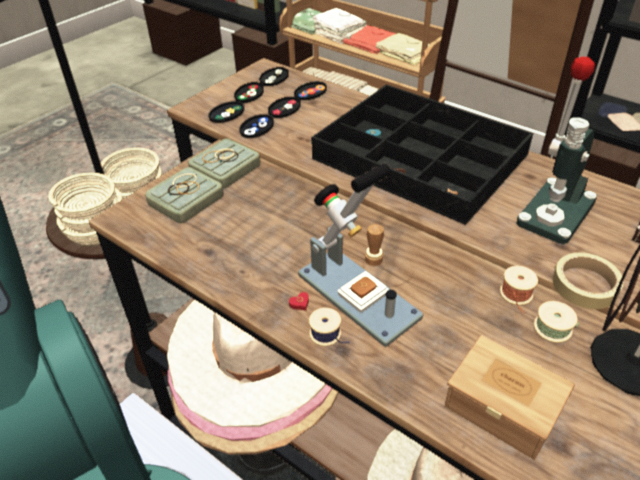

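View pics/top0.png

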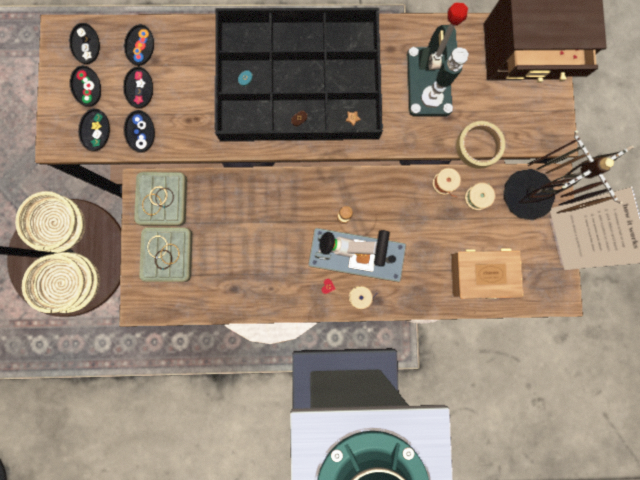

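Run:
```python
import cv2
a=cv2.imread('pics/scene0.png')[150:350,270:440]; cv2.imwrite('pics/s_c.png',cv2.resize(a,None,fx=3,fy=3,interpolation=cv2.INTER_CUBIC))
a=cv2.imread('pics/top0.png')[195:315,295:425]; cv2.imwrite('pics/t_c.png',cv2.resize(a,None,fx=5,fy=5,interpolation=cv2.INTER_CUBIC))
```

```text
(no output)
```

View pics/s_c.png

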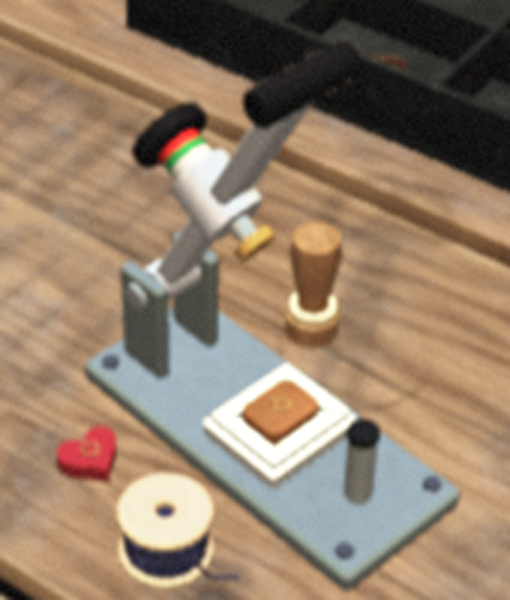

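View pics/t_c.png

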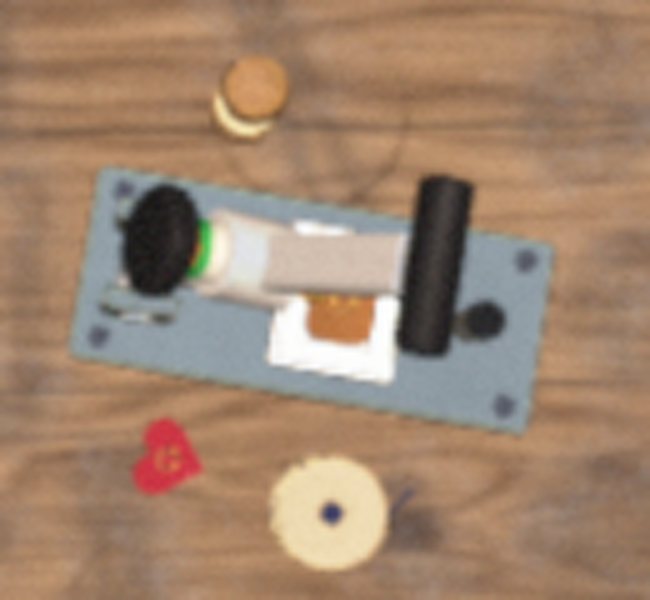

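```bash
cat > h.py <<'E'
from bench import env, optics
import numpy as np, cv2
def ray(n,uv,c=None):
    c=c or optics.camera_info(n); K=np.array(c['camera_matrix']);R=np.array(c['R']);t=np.array(c['t'])
    uv=np.atleast_2d(uv).astype(float)
    d=(R.T@np.linalg.inv(K)@np.c_[uv,np.ones(len(uv))].T).T
    return -R.T@t, d/np.linalg.norm(d,axis=1,keepdims=True)
def plane(n,uv,z):
    o,d=ray(n,uv); return o+d*((z-o[2])/d[:,2])[:,None]
def tri(n1,a,n2,b):
    o1,d1=ray(n1,a);o2,d2=ray(n2,b);d1=d1[0];d2=d2[0]
    s=np.linalg.lstsq(np.c_[d1,-d2],o2-o1,rcond=None)[0]
    p,q=o1+s[0]*d1,o2+s[1]*d2
    return (p+q)/2,np.linalg.norm(p-q)
def proj(n,X):
    c=optics.camera_info(n);K=np.array(c['camera_matrix']);p=(K@(np.array(c['R'])@np.atleast_2d(X).T+np.array(c['t'])[:,None])).T
    return p[:,:2]/p[:,2:]
E
python3 - <<'E'
from h import *
np.set_printoptions(precision=4,suppress=True)
T=lambda u,v:np.array([295+u/5,195+v/5]); S=lambda u,v:np.array([270+u/3,150+v/3])
im=cv2.imread('pics/top0.png'); hsv=cv2.cvtColor(im,cv2.COLOR_BGR2HSV)
m=cv2.inRange(hsv,(90,40,60),(115,160,220)); m[:220]=0;m[285:]=0;m[:,:305]=0;m[:,410:]=0
m=cv2.morphologyEx(m,cv2.MORPH_OPEN,np.ones((3,3)))
ys,xs=np.nonzero(m)
P=plane('top',np.c_[xs,ys],.014)[:,:2].astype(np.float32)*1000
print('rect mm',cv2.minAreaRect(P))
C=plane('top',[T(105,168),T(552,243),T(522,432),T(75,358)],.014);print('corn top',C,C.mean(0))
C2=plane('scene',[S(88,365),S(458,492),S(348,585)],.014);print('corn scene',C2)
for n,a,b in [('handle',(302,83),(436,265)),('post top',(364,430),(486,320)),('cap',(170,133),(160,240)),('handle near end',(262,108),(424,345)),('handle far',(345,58),(448,185)),('tag',(282,405),(340,318))]:
    print(n,*tri('scene',S(*a),'top',T(*b)))
E
```

```text
rect mm ((0.0, 0.0), (0.0, 0.0), 0.0)
corn top [[ 0.5136  0.1016  0.014 ]
 [ 0.4799 -0.0796  0.014 ]
 [ 0.4036 -0.0645  0.014 ]
 [ 0.4369  0.1151  0.014 ]] [0.4585 0.0182 0.014 ]
corn scene [[ 0.4376  0.1133  0.014 ]
 [ 0.4768 -0.082   0.014 ]
 [ 0.3992 -0.0699  0.014 ]]
handle [0.4566 0.0036 0.2292] 0.0006795613056738532
post top [ 0.4475 -0.0438  0.0581] 0.0011815320555025217
cap [0.4725 0.0856 0.1554] 0.0008002142954928849
handle near end [0.4323 0.0075 0.2292] 0.0008130672647298912
handle far [ 0.4816 -0.0011  0.2294] 0.0004505641885536055
tag [0.4522 0.0078 0.0377] 0.007122190518449544
```

Emit:
{"op": "arm_command", "data": {"steps": [[[15, -40, 30, 3, 0], [30, -85, 50, 6, 0], [40, -130, 50, 9, 0], [50, -175, 50, 13, 0], [62, -220, 50, 13, 0], [75, -265, 50, 13, 0], [87, -310, 50, 13, 0], [90, -330, 50, 13, 0]]]}}

```text
t: 0.9
eef_pos: [0.3826, 0.3281, 0.2809]
eef_rot: [-3.138, 0.0, 2.949]
ft_force: [-0.1, -0.1, -0.7]
opening: -0.002
```

Emit:
{"op": "arm_command", "data": {"steps": [[[11, -45, 0, 0, 0], [22, -90, 0, 0, 0], [33, -135, 0, 0, 0], [44, -180, 0, 0, 0], [55, -225, 0, 0, 0], [66, -270, -4, 0, 0], [74, -310, -8, 0, 0], [76, -322, -10, 0, 0]]]}}

```text
t: 1.7
eef_pos: [0.4575, 0.0067, 0.271]
eef_rot: [-3.14, 0.0, 2.947]
ft_force: [-0.8, 0.0, -0.2]
opening: 0.001
```

Run:
```python
from h import *
o=env.get_obs(); print(o['t'],o['eef_pos'],o['eef_rot'],o['ft_force'],o['q'])
for n,s in [("scene",(130,370,230,470)),("top",(195,315,295,425))]:
    a=optics.snapshot(n)[s[0]:s[1],s[2]:s[3],::-1]; f=600/a.shape[0]
    cv2.imwrite(f'pics/{n}1.png',cv2.resize(a,None,fx=f,fy=f,interpolation=cv2.INTER_CUBIC))
```

```text
1.7 [0.45745755 0.00673288 0.27103988] [-3.13965702e+00  1.30563907e-04  2.94729290e+00] [-0.79814501  0.01184606 -0.21698733] [-0.31487162  0.20232869  0.23488797  2.15542645 -0.06317153  0.790655
  1.33637276]
```

View pics/scene1.png

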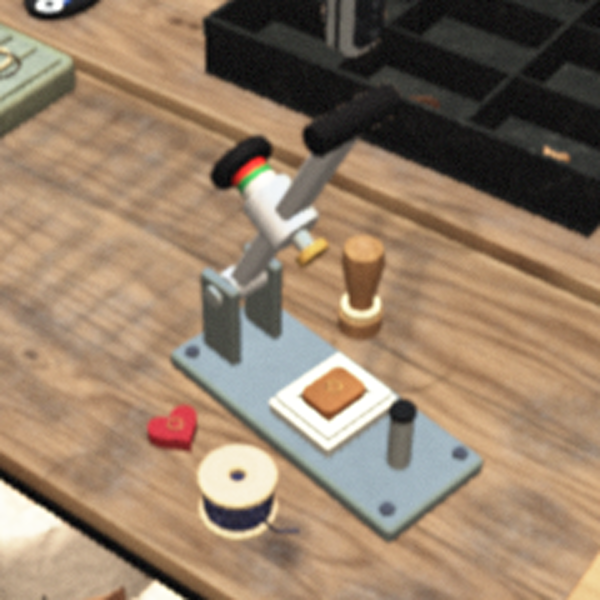

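View pics/top1.png

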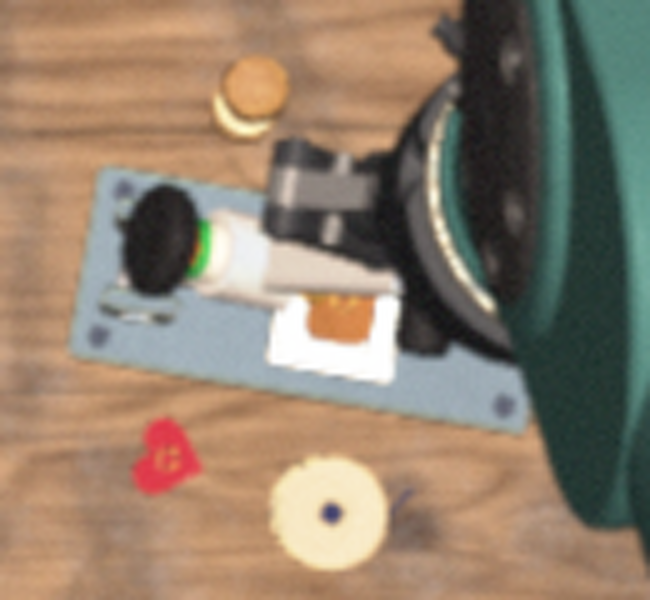

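Run:
```python
from h import *
o=env.get_obs(); print(o['t'],o['eef_pos'],o['ft_force'])
p=proj('scene',o['eef_pos'])[0]; print(p,(p-[230,130])/.4, proj('top',o['eef_pos']))
```

```text
1.8 [0.45715643 0.00916111 0.27089971] [-0.54374342  0.98867805 -0.02550797]
[368.68806734 147.37201373] [346.72016834  43.43003432] [[382.77901532 245.76415299]]
```

Run:
```python
import numpy as np
for a in np.arange(1.1,-0.06,-0.06):
    s=.185*np.cos(a)-.008
    p=np.array([.4713-.183*s,.087-.983*s,.074+.185*np.sin(a)])
    print(round(a,2),((p-[.458,.012,.271])*1000).round(0))
```

```text
1.1 [ -1.   0. -32.]
1.04 [ -2.  -9. -37.]
0.98 [ -4. -18. -43.]
0.92 [ -6. -27. -50.]
0.86 [ -7. -36. -57.]
0.8 [ -9. -44. -64.]
0.74 [-10. -51. -72.]
0.68 [-12. -59. -81.]
0.62 [-13. -65. -90.]
0.56 [-14. -71. -99.]
0.5 [ -15.  -77. -108.]
0.44 [ -16.  -82. -118.]
0.38 [ -17.  -86. -128.]
0.32 [ -17.  -90. -139.]
0.26 [ -18.  -93. -149.]
0.2 [ -18.  -95. -160.]
0.14 [ -19.  -97. -171.]
0.08 [ -19.  -98. -182.]
0.02 [ -19.  -99. -193.]
-0.04 [ -19.  -99. -204.]
```

Emit:
{"op": "arm_command", "data": {"steps": [[[-1, 1, -15, 0, 0], [-1, 0, -28, 0, 0], [-2, -5, -36, 0, 0], [-3, -13, -42, 0, 0], [-5, -22, -48, 0, 0], [-7, -31, -55, 0, 0], [-8, -40, -62, 0, 0], [-9, -44, -66, 0, 0]]]}}

```text
t: 2.6
eef_pos: [0.4471, -0.0344, 0.2054]
eef_rot: [-3.139, -0.002, 2.954]
ft_force: [-3.0, -6.0, 8.5]
opening: -0.0
```

Run:
```python
from h import *
n="scene";s=(130,370,230,470)
a=optics.snapshot(n)[s[0]:s[1],s[2]:s[3],::-1]; f=600/a.shape[0]
cv2.imwrite(f'pics/{n}2.png',cv2.resize(a,None,fx=f,fy=f,interpolation=cv2.INTER_CUBIC))
o=env.get_obs(); print(o['t'],o['eef_pos'],o['ft_force'])
```

```text
2.65 [ 0.44713999 -0.03413049  0.20494271] [-0.27727021 -0.69800666  0.78054593]
```

View pics/scene2.png

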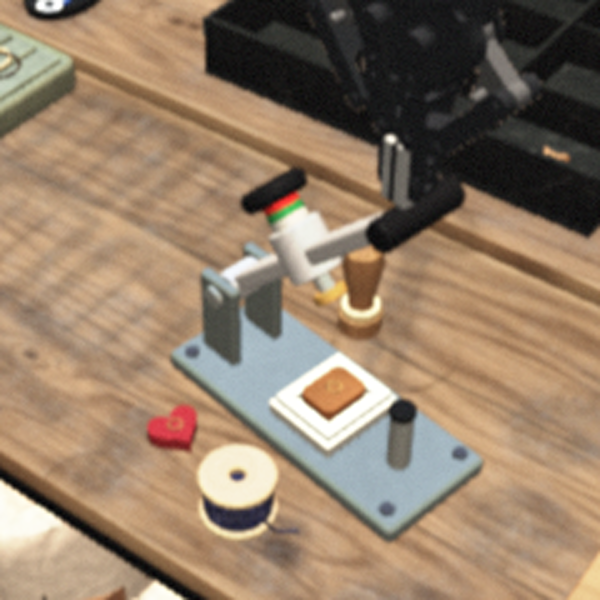

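```bash
cat >> h.py <<'E'
H=np.array([.4713,.0870,.065]); EX=np.array([.183,.983,0])
def armangle(uv,n='scene'):
    o,d=ray(n,uv); d=d[0]; N=np.array([.983,-.183,0]); k=((H-o)@N)/(d@N); p=o+k*d
    r=p-H; return p,np.arctan2(r[2],-(r@EX)),np.linalg.norm(r)
E
python3 - <<'E'
from h import *
print(armangle((230+416*.4,130+216*.4)))
E
```

```text
(array([ 0.44731849, -0.04181873,  0.19569063]), np.float64(0.7841494681591087), np.float64(0.1850659868003513))
```

Emit:
{"op": "arm_command", "data": {"steps": [[[-1, -7, -7, 0, 0], [-3, -15, -16, 0, 0], [-4, -21, -25, 0, 0], [-5, -27, -34, 0, 0], [-6, -33, -43, 0, 0], [-7, -38, -53, 0, 0], [-8, -42, -63, 0, 0], [-8, -46, -74, 0, 0]]]}}

```text
t: 3.45
eef_pos: [0.4401, -0.0785, 0.1303]
eef_rot: [3.142, -0.001, 2.955]
ft_force: [-0.2, 0.8, -0.1]
opening: 0.002
```

Emit:
{"op": "arm_command", "data": {"steps": [[[-1, -3, -9, 0, 0], [-1, -5, -19, 0, 0], [-2, -7, -28, 0, 0], [-2, -8, -37, 0, 0], [-2, -9, -46, 0, 0], [-2, -9, -52, 0, 0], [-2, -9, -57, 0, 0], [-2, -9, -57, 0, 0]]]}}

```text
t: 4.25
eef_pos: [0.4384, -0.0871, 0.074]
eef_rot: [3.141, -0.001, 2.955]
ft_force: [-0.2, 0.5, 1.1]
opening: -0.005
```

Run:
```python
from h import *
n="scene";s=(130,370,230,470)
a=optics.snapshot(n)[s[0]:s[1],s[2]:s[3],::-1]; f=600/a.shape[0]
cv2.imwrite(f'pics/{n}3.png',cv2.resize(a,None,fx=f,fy=f,interpolation=cv2.INTER_CUBIC))
o=env.get_obs(); print(o['t'],o['eef_pos'],o['ft_force'])
```

```text
4.3 [ 0.43855117 -0.08708557  0.07414072] [ 0.53608861 -0.48220162  0.11878441]
```

View pics/scene3.png

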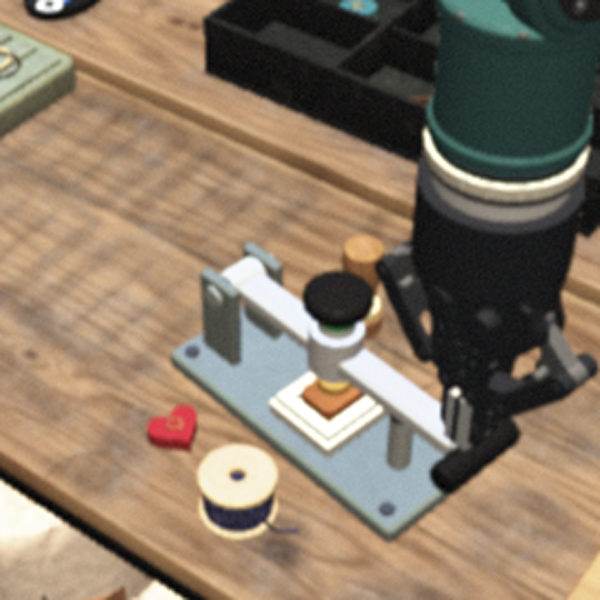

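Emit:
{"op": "arm_command", "data": {"steps": [[[0, 0, -1, 0, 0], [0, 0, -2, 0, 0], [0, 0, -3, 0, 0], [0, 0, -3, 0, 0], [0, 0, -3, 0, 0]]]}}

```text
t: 4.8
eef_pos: [0.4387, -0.0871, 0.0731]
eef_rot: [3.141, 0.001, 2.954]
ft_force: [-3.3, 0.7, 23.0]
opening: 0.0
```

Emit:
{"op": "arm_command", "data": {"steps": [[[0, 0, 20, 0, 0], [0, 0, 50, 0, 0], [0, 0, 80, 0, 0], [0, -15, 90, 0, 0], [0, -40, 90, 0, 0], [0, -60, 90, 0, 0], [0, -60, 90, 0, 0]]]}}

```text
t: 5.5
eef_pos: [0.4383, -0.1506, 0.1613]
eef_rot: [-3.14, 0.001, 2.949]
ft_force: [0.0, -0.4, -0.7]
opening: 0.003
```

Run:
```python
from h import *
for n,s in [("scene",(210,350,290,430)),("top",(195,315,295,425))]:
    im=optics.snapshot(n)[:,:,::-1]; cv2.imwrite(f'pics/{n}4f.png',im)
    a=im[s[0]:s[1],s[2]:s[3]]; f=5 if n=='top' else 4
    cv2.imwrite(f'pics/{n}4.png',cv2.resize(a,None,fx=f,fy=f,interpolation=cv2.INTER_CUBIC))
o=env.get_obs(); print(o['t'],o['eef_pos'],o['ft_force'])
print(proj('scene',[[.4374,-.0949,.065],[.4567,.0084,.111]]),proj('top',[[.4374,-.0949,.065],[.4567,.0084,.111]]))
```

```text
5.6 [ 0.43798231 -0.14754046  0.1608551 ] [-0.04515474  0.62121167 -0.69664381]
[[419.83460085 311.42001089]
 [364.65026693 246.2728867 ]] [[419.83266169 263.38320742]
 [368.90932575 252.81463759]]
```

View pics/scene4.png

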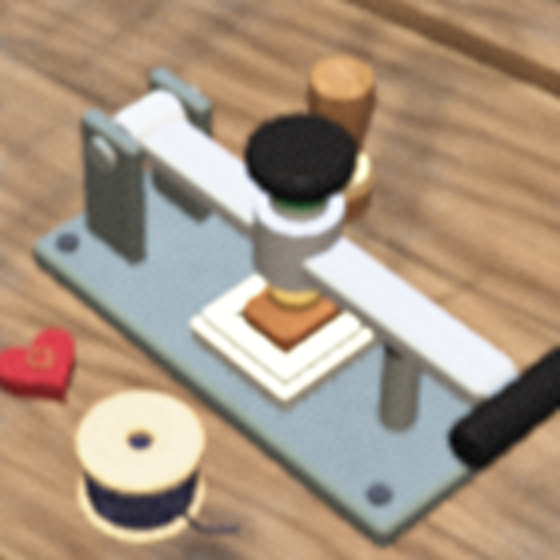

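View pics/top4.png

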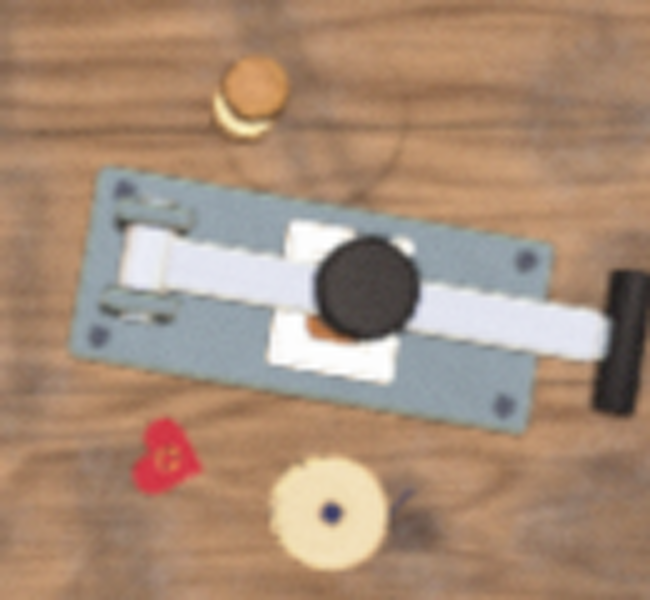

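Run:
```python
from h import *
out={}
# dark cap blob ellipse in both views
for n,(x0,x1,y0,y1) in dict(scene=(348,384,236,264),top=(352,384,238,268)).items():
    im=cv2.imread(f'pics/{n}4f.png'); m=np.zeros(im.shape[:2],np.uint8)
    m[y0:y1,x0:x1]=(im[y0:y1,x0:x1].max(2)<75)*255
    c=max(cv2.findContours(m,0,cv2.CHAIN_APPROX_NONE)[0],key=cv2.contourArea)
    out[n]=(cv2.boundingRect(c),cv2.fitEllipse(c)); print(n,out[n])
b=out['scene'][0]; t=out['top'][1][0]
# cap top face: upper rim in scene = bbox top; width of ellipse b[2]; height of top face from view obliquity
o,d=ray('scene',(364.6,246)); ob=abs(d[0,2]); h=b[2]*ob
uv=(b[0]+b[2]/2, b[1]+h/2); print(uv, tri('scene',uv,'top',t), plane('top',t,.111))
```

```text
scene ((352, 239, 27, 22), ((364.9212341308594, 249.3329620361328), (21.522567749023438, 26.403043746948242), 88.20069122314453))
top ((359, 242, 19, 21), ((367.89837646484375, 252.4216766357422), (18.495393753051758, 19.383535385131836), 38.161582946777344))
(365.5, np.float64(248.16715528758124)) (array([0.45829969, 0.00888201, 0.10581955]), np.float64(0.001676008079667548)) [[0.45744621 0.01021541 0.111     ]]
```

Emit:
{"op": "arm_command", "data": {"steps": [[[4, 40, 0, 0, 0], [9, 80, 0, 0, 0], [14, 120, 0, 0, 0], [18, 150, -10, 0, 0], [18, 156, -30, 0, 0], [18, 156, -40, 0, 0], [18, 156, -43, 0, 0], [18, 156, -43, 0, 0]]]}}

```text
t: 6.4
eef_pos: [0.4558, 0.008, 0.1179]
eef_rot: [-3.141, -0.002, 2.953]
ft_force: [-0.2, -0.3, -0.4]
opening: -0.0
```

Run:
```python
from h import *
n="scene";s=(180,330,290,440)
a=optics.snapshot(n)[s[0]:s[1],s[2]:s[3],::-1]
cv2.imwrite(f'pics/{n}5.png',cv2.resize(a,None,fx=4,fy=4,interpolation=cv2.INTER_CUBIC))
o=env.get_obs(); print(o['t'],o['eef_pos'],o['ft_force'])
```

```text
6.45 [0.45628321 0.00779253 0.11833246] [ 0.42463673 -0.39304297  0.04473527]
```

View pics/scene5.png

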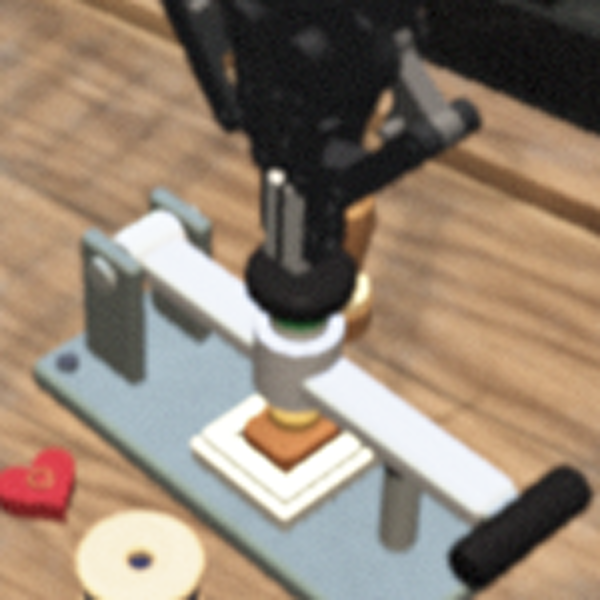

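Emit:
{"op": "arm_command", "data": {"steps": [[[0, 0, -2, 0, 0], [0, 0, -4, 0, 0], [0, 0, -6, 0, 0], [0, 0, -7, 0, 0], [0, 0, -8, 0, 0], [0, 0, -8, 0, 0]]]}}

```text
t: 7.05
eef_pos: [0.4565, 0.0087, 0.1103]
eef_rot: [-3.142, 0.0, 2.955]
ft_force: [-0.3, -0.4, 1.5]
opening: 0.003
```

Emit:
{"op": "arm_command", "data": {"steps": [[[0, 0, -1, 0, 0], [0, 0, -2, 0, 0], [0, 0, -3, 0, 0], [0, 0, -4, 0, 0], [0, 0, -4, 0, 0], [0, 0, -4, 0, 0]]]}}

```text
t: 7.65
eef_pos: [0.4566, 0.0087, 0.1065]
eef_rot: [3.142, 0.0, 2.955]
ft_force: [-1.4, -0.6, 6.3]
opening: 0.001
```

Emit:
{"op": "arm_command", "data": {"steps": [[[0, 0, -1, 0, 0], [0, 0, -2, 0, 0], [0, 0, -3, 0, 0], [0, 0, -4, 0, 0], [0, 0, -4, 0, 0], [0, 0, -4, 0, 0]]]}}

```text
t: 8.25
eef_pos: [0.4566, 0.0087, 0.1029]
eef_rot: [3.141, 0.0, 2.954]
ft_force: [-2.3, -1.0, 11.8]
opening: 0.002
```

Run:
```python
from h import *
n="scene";s=(230,290,335,395)
a=optics.snapshot(n)[s[0]:s[1],s[2]:s[3],::-1]
cv2.imwrite(f'pics/{n}6.png',cv2.resize(a,None,fx=10,fy=10,interpolation=cv2.INTER_CUBIC))
o=env.get_obs(); print(o['t'],o['eef_pos'],o['ft_force'])
```

```text
8.3 [0.45658217 0.0087093  0.10293395] [-2.48395859 -1.27198712 11.47463062]
```

View pics/scene6.png

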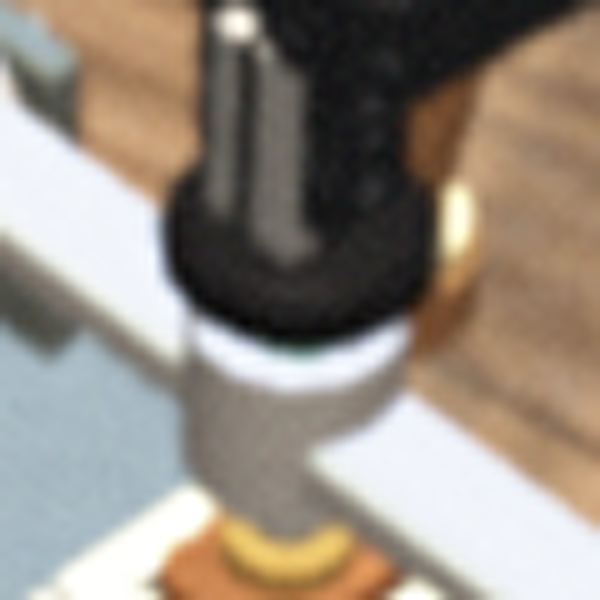

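Emit:
{"op": "arm_command", "data": {"steps": [[[0, 0, 0, 0, 0], [0, 0, 0, 0, 0], [0, 0, 0, 0, 0], [0, 0, 0, 0, 0], [0, 0, 0, 0, 0], [0, 0, 0, 0, 0], [0, 0, 0, 0, 0], [0, 0, 0, 0, 0]]]}}

```text
t: 9.1
eef_pos: [0.4566, 0.0087, 0.1029]
eef_rot: [3.141, 0.0, 2.954]
ft_force: [-2.2, -0.2, 11.1]
opening: -0.0
```

Run:
```python
from h import *
o=env.get_obs(); print(o['t'],o['eef_pos'],o['ft_force'])
if 8.5<o['ft_force'][2]<14: print(env.job_done())
```

```text
9.1 [0.45656651 0.00869694 0.10294922] [-2.23405886 -0.22931647 11.11339481]
the job is handed in; nothing more can be done
None
```

I swung the press arm shut with closed fingers on the handle, then pushed the plunger cap down into the green band. I handed the job in at 9.1 s while still holding it there; no verdict was reported.

**Arm shut:** the handle stopped solidly under a 23 N push, with the fingertip at 73 mm. That is within 1 mm of the 74 mm expected for a shut arm.

**Plunger:** in the last readings the fingertip was at 102.9 mm, about 8.1 mm of travel from the stated 111 mm top. The push was steady at 11.1 to 11.8 N, which by the given force figures means about 8.5 to 9 mm. Both are inside the 6 to 11 mm band.

**Last picture:** the white band had sunk, a sliver of green showed under the cap, and the foot was on the tag in its nest. I took no last picture of the spool, stamp and heart. All three looked untouched once the arm was shut, and I didn't move near them after that.

**Disagreement:** triangulating the cap's top from the two views gave 106 mm instead of 111 mm. I put this down to rough blob outlines. Contact at about 110 mm agreed with the stated height, so I used that instead.

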